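# Change the salt behind the bottles of a condiment carrier

## Robot

A 6-joint arm with a two-finger parallel gripper is mounted at the origin on a cart in front of the work surface, level with it; the furniture and walls round the work are solid. World frame = base frame: x ahead of the robot, y to its left, z up, the work surface at z = 0. Lengths are in mm, angles in rad, forces in N, time in s.
With the tool pointing down it reaches from about 350 to 1000 mm from the base axis. Payload 7.1 kg.
Tool frame: the origin (TCP) lies on the centre line of the jaws, within the pads' length; the fingertips stand 22 mm ahead of it and the grasp point (between the pads) lies 3 mm ahead of it; z points along the fingers, x is the direction in which the jaws open and shut, and the axes are right-handed (so a half turn about z gives the same grasp; the last joint's range is limited). The gripper opens to 85 mm and grips with 20 to 120 N. Pads are 22 mm wide; open, the fingers measure 114 mm over their backs; the gripper's body (76 mm by 85 mm) begins 54 mm behind the grasp point. The pads swing forward as they close: fully open they stand 13 mm farther back than shut.
Start: joints at [1.105, 0.423, 1.63, -0, 1.089, -0.019], TCP at [270.019, 563.644, 253.319] pointing down, gripper open.
Joint ranges: [-3, 3], [-0.9, 2.11], [0.09, 2.58], [-1.31, 4.45], [0.11, 2.69], [-2.54, 2.54]. Speed limits (rad/s): [2.39, 2.39, 3.01, 3.14, 3.14, 3.14].

## Interface

Orientations are given as [roll, pitch, yaw] about the fixed x, y, z axes, in that order (R = Rz(yaw) Ry(pitch) Rx(roll)).
In Python, from plant import env gives the robot as it stands. Calls block until the motion is done:
- env.goto(position, orientation): joint-space move of the TCP to a pose.
- env.move_straight(position, frame=None, max_speed=150): straight line of the TCP; frame=None keeps the orientation; max_speed is the mean speed in mm/s.
- env.move_j(angles): joint-space move.
- env.command_gripper(opening, force=None): finger opening in mm; force is the grip in N (None keeps the last); returns when the fingers have stopped.
- env.wait(seconds).
- env.solve_ik(position, orientation): joint angles nearest the present ones, or None.
- env.grab_frame(name): name is "scene" or "top" or "wrist"; returns (picture, depth): 400x640x3 uint8, red, green, blue; 400x640 float32, mm along the optical axis (not along the pixel's ray), 0 where there is no reading.
- env.camera_info(name): a dict with "fov_y" (degrees; the focal length in pixels is half the picture's height over the tangent of half this angle, whatever the lens; pixels are square), "cx", "cy" (the principal point, pixels), "k1" (the pictures are not rectified: a ray, as slopes to the right and down, at radius r is drawn at 1 + k1 r^2 times it, then the intrinsics apply), "cam_to_world" (4x4, takes a point from camera to world coordinates). Camera axes: x right, y down, z forward; pixel columns grow to the right and rows downward; lengths in mm; the calibration is good to about 2 mm. A picture is of the moment at which its call begins: read the wrist's pose just before it. camera_info takes no time and is no camera call; for the wrist camera it gives the pose at the moment of the call.
A pose or a line that the arm cannot do raises env.PlanningError and nothing moves.
- env.hand_in(): hands the job in, once; it reports no verdict.
Readings, each from a call of its own:
- env.current_clock(): time.
- env.current_q(): joint angles.
- env.current_qd(): joint speeds.
- env.current_joint_efforts(): joint torques, N m.
- env.current_tcp_pos(): TCP position.
- env.current_tool_rot(): TCP orientation.
- env.current_contact_force(): force on the tool from outside, world axes, zero at the start.
- env.current_ft_torque(): the same for the moment, N m.
- env.current_grip_width(): finger opening in mm.
Only numpy, scipy, OpenCV 4.12 (cv2) and the standard library are available. Lean on these libraries where they do the work, as an engineer would, in place of code of your own. Each camera call takes 0.05 s, during which the arm holds its last target.

## Task

The white salt jar with the black lid in the back cup of the copper-coloured condiment carrier is used up, and the red-capped and green-capped bottles in the two front cups stand in the way. Stand both bottles on the black rubber mat, move the salt jar to the blue tray, stand the full whitish salt shaker with the rounded top in the back cup in its place, and then put each bottle back into the cup it came from. Keep everything upright and leave the spice jar where it is.

Things in the scene. Friction and masses are not known exactly. Their poses are not given: they have to be found in the camera images.
- carrier: Fixed copper-coloured condiment carrier, three round cups, wire loops. Origin: on the table under the back cup's centre; x points away from the robot, y to the left, z up. Cup centres (mm): back (0,0), front left (-47,52), front right (-47,-52). Floors 6 mm, rims 37 mm above the table. Inner diameter 56 mm (back), 65 mm (front), straight walls 2 mm thick.
- soy: Dark brown sauce bottle with a red cap and a red label, 54 mm diameter, 194 mm tall, about 0.3 kg; it stands in one of the front cups, which one varies. Origin: centre of its underside, z up. The cap and neck at the top (from 165 mm up) are about 30 mm wide and can be gripped from above.
- vinegar: Brown bottle with a green cap and a white and green label, 52 mm diameter, 179 mm tall, about 0.3 kg; it stands in the other front cup (a like bottle far off on the turntable is not meant). Origin: centre of its underside, z up. The cap at the top (from 162 mm up) is 28 mm wide and can be gripped from above.
- salt_jar: Used-up salt jar: opaque white body with a black lid, 46 mm diameter (lid 42 mm, from 66 mm up), 76 mm tall; at the start it stands in the back cup of the carrier. Origin: centre of its underside, z up.
- shaker: Full salt shaker: whitish body with a waist and a rounded light grey top, 44 mm diameter, 90 mm tall, the top part from 74 mm up 34 mm wide; it stands on the table in front of the carrier, left or right (a like one at the far rim of the table is not meant). Origin: centre of its underside, z up.
- spice_jar: Spice jar with a dark brown lid and a green label, 44 mm diameter, 105 mm tall, standing on the table in front of the carrier on the other side from the shaker. A bystander: not to be moved. Origin: centre of its underside.
- mat: Flat black ribbed rubber mat on the table, fixed, 120 mm (its x) by 190 mm (its y), 4 mm thick, beside the carrier on the left or on the right. Origin: centre of its underside.
- tray: Shallow blue plastic tray on the table, fixed, 130 mm (its x) by 160 mm (its y) outside, wall 4 mm thick and 20 mm high, floor 4 mm thick, beside the carrier on the other side from the mat. Origin: centre of its underside.
Things that resemble listed ones, but are neither listed nor needed, are in the scene too. What is shaped like the salt_jar but turquoise is not meant.

How it is judged (in metres and radians):
On the way, in this order (a step that is already met when the one before it is completed fails the run):
1. both bottles stand released on the rubber mat (x of soy in the frame of mat between -0.06 and 0.06 m and y of soy in the frame of mat between -0.095 and 0.095 m and z of soy in the frame of mat between 0 and 0.012 m and angle between each of soy, vinegar's own z axis and vertical below 0.12 rad and linear speed of each of soy, vinegar below 0.03 m/s and angular speed of each of soy, vinegar below 0.3 rad/s and contact force between each of soy, vinegar and the fingers below 0.1 N and x of vinegar in the frame of mat between -0.06 and 0.06 m and y of vinegar in the frame of mat between -0.095 and 0.095 m and z of vinegar in the frame of mat between 0 and 0.012 m), for 0.2 s.
2. the salt jar stands released in the blue tray (x of salt_jar in the frame of tray between -0.055 and 0.055 m and y of salt_jar in the frame of tray between -0.07 and 0.07 m and z of salt_jar in the frame of tray between 0 and 0.012 m and angle between salt_jar's own z axis and vertical below 0.12 rad and linear speed of salt_jar below 0.03 m/s and angular speed of salt_jar below 0.3 rad/s and contact force between salt_jar and the fingers below 0.1 N), for 0.2 s.
3. the shaker stands released in the back cup of the carrier (horizontal distance between shaker and carrier below 0.01 m and z of shaker in the frame of carrier below 0.012 m and angle between shaker's own z axis and vertical below 0.12 rad and linear speed of shaker below 0.03 m/s and angular speed of shaker below 0.3 rad/s and contact force between shaker and the fingers below 0.1 N), for 0.2 s.
At the end, for the whole second after the job is handed in: Each bottle stands in the cup it came from (within 13 mm of its start), the shaker on the floor of the back cup (within 10 mm of its centre, underside at most 12 mm above the table), the salt jar on the floor of the blue tray; all upright within 0.12 rad, released and at rest (all of step 2 and all of step 3 and distance of each of soy, vinegar from where it was at the start of the episode below 0.013 m and angle between each of soy, vinegar's own z axis and vertical below 0.12 rad and linear speed of each of soy, vinegar below 0.03 m/s and angular speed of each of soy, vinegar below 0.3 rad/s and contact force between each of soy, vinegar and the fingers below 0.1 N); the robot touches nothing.
It fails at once if the dark sauce bottle topples (tilts more than 0.5 rad) (angle between soy's own z axis and vertical above 0.5 rad).
It fails at once if the vinegar bottle topples (tilts more than 0.5 rad) (angle between vinegar's own z axis and vertical above 0.5 rad).
It fails at once if the salt jar topples (tilts more than 0.5 rad) (angle between salt_jar's own z axis and vertical above 0.5 rad).
It fails at once if the shaker topples (tilts more than 0.5 rad) (angle between shaker's own z axis and vertical above 0.5 rad).
It fails at once if the spice jar is moved more than 20 mm or tipped (distance of spice_jar from where it was at the start of the episode above 0.02 m or angle between spice_jar's own z axis and vertical above 0.3 rad).
It also fails if it takes over 126 s, if anything falls off the work surface, if the arm or the gripper's body presses on something with over 40 N, if the wrist force passes 120 N, or if a joint passes its speed limit or range.

## Working session

There is one attempt and no reset: what is moved stays moved. The work goes in short steps, each a Python script; the robot and the scene stay as the last script left them, time stands still between calls to the robot, and variables do not carry over. Pictures are saved under pics/ and viewed, and the job is handed in when it is done.

```bash
ls; mkdir -p pics; python3 - <<'E'
from plant import env
import cv2,numpy as np
for n in ["scene","top","wrist"]:
    p,d=env.grab_frame(n); i=env.camera_info(n)
    cv2.imwrite(f"pics/{n}0.png",p[:,:,::-1]); np.save(f"pics/{n}0.npy",d)
    print(n,{k:(np.round(v,3).tolist() if k=="cam_to_world" else v) for k,v in i.items()},d.min(),d.max())
print(env.current_clock(),env.current_tool_rot())
E
```

```text
pics
scene {'fov_y': 49.68066404468586, 'cx': 325.04909669517605, 'cy': 202.15583182783053, 'k1': 0.022280971799566042, 'cam_to_world': [[0.869, -0.323, 0.376, 197.234], [-0.495, -0.548, 0.674, -630.463], [-0.012, -0.772, -0.636, 634.191], [0.0, 0.0, 0.0, 1.0]]} 0.0 3109.522
top {'fov_y': 55.13441665721078, 'cx': 319.43801730943005, 'cy': 199.01182676497447, 'k1': -0.0827565075620083, 'cam_to_world': [[-0.0, -0.989, 0.151, 378.494], [-1.0, 0.004, 0.027, -1.509], [-0.027, -0.151, -0.988, 1027.79], [0.0, 0.0, 0.0, 1.0]]} 0.0 1978.2611
wrist {'fov_y': 65.08218046500359, 'cx': 320.1735430303794, 'cy': 195.1404892904412, 'k1': -0.026800266840694933, 'cam_to_world': [[0.433, 0.859, 0.272, 200.911], [0.902, -0.412, -0.132, 597.31], [-0.001, 0.303, -0.953, 373.352], [0.0, 0.0, 0.0, 1.0]]} 0.0 1469.7234
0.15 [-3.14155551e+00  1.15311818e-03  1.12401866e+00]
```

View pics/scene0.png

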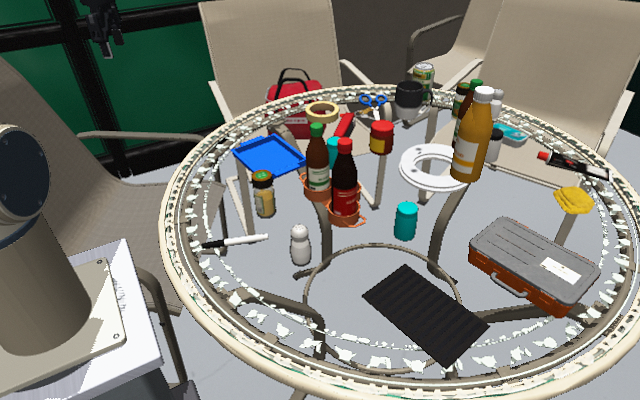

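View pics/top0.png

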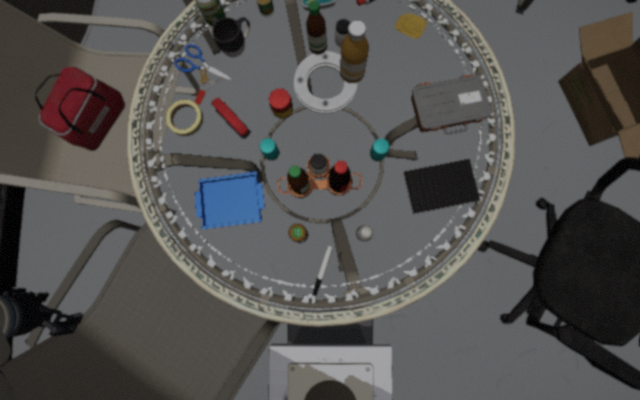

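View pics/wrist0.png

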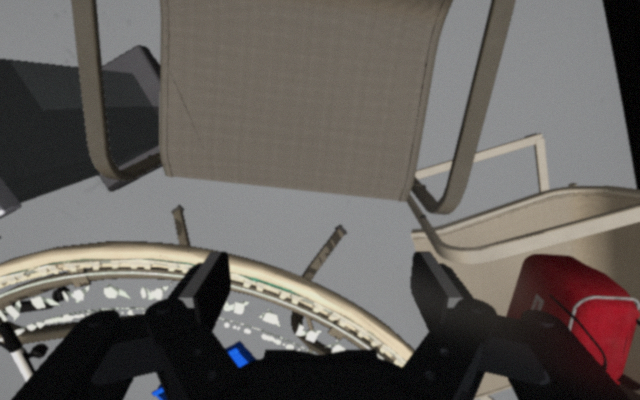

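The top view shows the carrier group at around (318,170): vinegar's green cap at (296,173), soy's red cap at (341,168) and the salt jar's black lid at (318,160). The shaker is at (364,233), the spice jar at (298,232), the mat at (441,186) on the right and the tray at (230,201) on the left.

Lookalikes I'm ruling out: turquoise jars at (268,148) and (381,148), a far green-capped bottle at (315,10), a red-lidded jar at (280,100), and a far dark or white jar at (343,30). Next I'll take a close crop.

```bash
cat > h.py <<'E'
import numpy as np,cv2
from plant import env
def K(i):
    f=200/np.tan(np.radians(i["fov_y"])/2); return f
def ray(i,u,v):
    f=K(i); x=(u-i["cx"])/f; y=(v-i["cy"])/f
    rd=np.hypot(x,y); r=rd
    for _ in range(30): r=rd/(1+i["k1"]*r*r)
    s=r/rd if rd>0 else 1
    T=np.array(i["cam_to_world"]); d=T[:3,:3]@np.array([x*s,y*s,1]); return T[:3,3],d
def onz(i,u,v,z):
    o,d=ray(i,u,v); return o+d*(z-o[2])/d[2]
def proj(i,P):
    T=np.array(i["cam_to_world"]); p=T[:3,:3].T@(np.array(P)-T[:3,3]); x,y=p[:2]/p[2]; k=1+i["k1"]*(x*x+y*y); f=K(i)
    return np.array([f*x*k+i["cx"],f*y*k+i["cy"]])
def tri(rs):
    A=np.zeros((3,3));b=np.zeros(3)
    for o,d in rs:
        d=d/np.linalg.norm(d);M=np.eye(3)-np.outer(d,d);A+=M;b+=M@o
    return np.linalg.solve(A,b)
def crop(p,x0,x1,y0,y1,s,name):
    c=cv2.resize(p[y0:y1,x0:x1,::-1],None,fx=s,fy=s,interpolation=cv2.INTER_CUBIC)
    cv2.imwrite("pics/"+name,c)
def depthpts(i,d):
    f=K(i);v,u=np.mgrid[0:400,0:640];x=(u-i["cx"])/f;y=(v-i["cy"])/f
    rd=np.hypot(x,y);r=rd.copy()
    for _ in range(20): r=rd/(1+i["k1"]*r*r)
    s=np.where(rd>0,r/np.maximum(rd,1e-9),1)
    T=np.array(i["cam_to_world"]);P=np.stack([x*s,y*s,np.ones_like(x)],-1)*d[...,None]
    return P@T[:3,:3].T+T[:3,3]
E
python3 - <<'E'
from h import *
p=cv2.imread("pics/top0.png")[:,:,::-1]; crop(p,190,490,130,260,2.6,"topc.png")
s=cv2.imread("pics/scene0.png")[:,:,::-1]; crop(s,220,480,110,360,2.4,"scenec.png")
i=env.camera_info("top");P=depthpts(i,np.load("pics/top0.npy"))
for n,u,v in [("soy",341,168),("vin",296,173),("salt",318,158),("spice",298,232),("shk",364,233),("mat",441,186),("tray",230,201),("tq",381,148)]:
    print(n,P[v-1:v+2,u-1:u+2].reshape(-1,3).mean(0).round(1))
E
```

```text
soy [574.1 -26.5 200.8]
vin [567.1  74.5 184.6]
salt [628.6  28.1  82.3]
spice [439.2  75.3 108.2]
shk [437.6 -84.6  89.5]
mat [ 569.4 -303.8    4.4]
tray [530.3 270.5   6. ]
tq [ 655.4 -133.2   77. ]
```

View pics/topc.png

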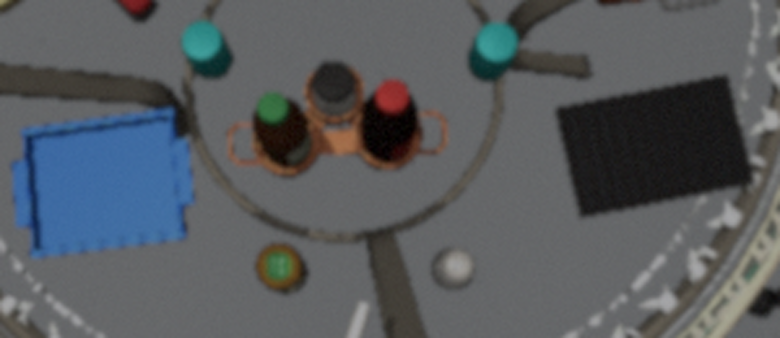

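View pics/scenec.png

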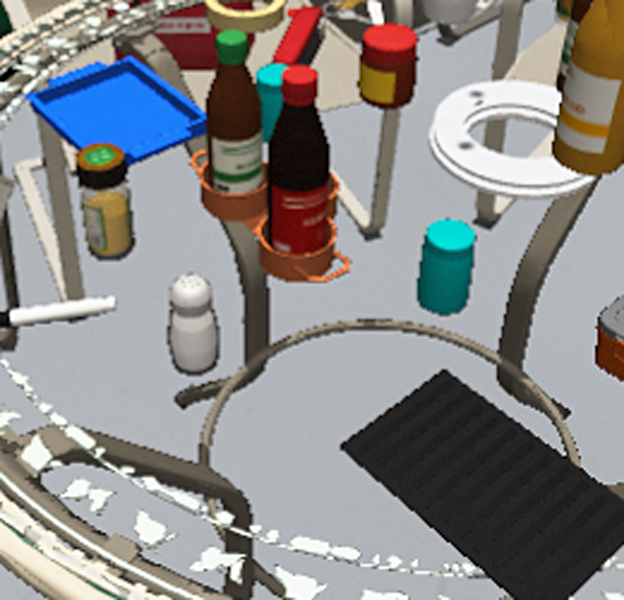

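```bash
python3 - <<'E'
from h import *
for cam in ["top","scene"]:
    i=env.camera_info(cam);P=depthpts(i,np.load(f"pics/{cam}0.npy")); im=cv2.imread(f"pics/{cam}0.png")
    for n,c,z0,z1,r in [("soy",(574,-26),170,206,30),("vin",(567,74),165,192,30),("salt",(628,28),68,88,30),("spice",(439,75),85,112,35),("shk",(437,-85),5,95,35),("cup",(580,28),30,40,110)]:
        m=(np.hypot(P[...,0]-c[0],P[...,1]-c[1])<r)&(P[...,2]>z0)&(P[...,2]<z1)
        q=P[m]
        if len(q): 
            (cx,cy),rr=cv2.minEnclosingCircle(q[:,:2].astype(np.float32))
            print(cam,n,len(q),"mean",q.mean(0).round(1),"min",q.min(0).round(1),"max",q.max(0).round(1),"circ",round(cx,1),round(cy,1),round(rr,1))
    for n,c,z0,z1,r in [("mat",(569,-304),0,9,140),("tray",(530,270),1,26,140)]:
        b=im.astype(int)
        col=(b.max(2)<70) if n=="mat" else (b[...,0]-b[...,2]>60)
        m=(np.hypot(P[...,0]-c[0],P[...,1]-c[1])<r)&(P[...,2]>z0)&(P[...,2]<z1)&col
        q=P[m][:,:2].astype(np.float32); print(cam,n,len(q),cv2.minAreaRect(q),P[m].mean(0).round(1),np.percentile(P[m][:,2],[5,50,95]).round(1))
E
```

```text
top soy 161 mean [575.4 -25.2 197.9] min [562.7 -40.1 171. ] max [590.2 -11.1 204.8] circ 577.4 -25.5 14.9
top vin 127 mean [569.9  77.7 184.2] min [558.1  65.5 168.8] max [583.4  90.5 188.9] circ 571.0 78.1 13.7
top salt 224 mean [619.3  28.6  81.2] min [599.9   7.9  68.1] max [639.9  48.8  87.3] circ 620.7 28.9 21.3
top spice 272 mean [440.1  77.6 105.5] min [418.2  56.8  86.7] max [462.1 100.2 111.1] circ 440.6 78.5 22.5
top shk 225 mean [439.9 -86.   73.7] min [ 422.6 -107.5   30.9] max [461.2 -68.6  93.8] circ 442.0 -89.2 21.4
top cup 266 mean [577.7  30.9  36.1] min [537.9 -81.5  30. ] max [646.  136.3  40. ] circ 573.1 27.7 109.1
top mat 2853 ((571.7745361328125, -305.9923400878906), (118.9760971069336, 190.32916259765625), 11.135891914367676) [ 570.6 -304.9    4.7] [1.7 4.6 7.8]
top tray 3076 ((531.4055786132812, 270.4080810546875), (136.32469177246094, 187.1464080810547), 7.255439281463623) [532.5 272.    8.9] [ 2.4  5.8 22.1]
scene soy 268 mean [575.3 -33.6 189.2] min [564.3 -43.2 170.1] max [592.6 -12.7 200.5] circ 577.4 -28.2 15.6
scene vin 159 mean [570.2  70.7 178. ] min [559.1  61.3 165.3] max [586.   87.7 185.2] circ 572.0 74.5 14.0
scene spice 361 mean [436.8  69.5  99.5] min [415.4  52.7  85. ] max [461.4  97.2 106.9] circ 438.7 76.4 23.7
scene shk 749 mean [ 436.7 -102.4   53. ] min [ 419.9 -113.7    5.5] max [459.8 -79.1  90.7] circ 439.9 -94.9 20.8
scene cup 389 mean [570.7   4.   34.6] min [539.  -63.8  30. ] max [651.8 106.9  40. ] circ 568.8 21.8 86.1
scene mat 6195 ((571.2677612304688, -306.95965576171875), (121.72113037109375, 188.98403930664062), 10.847651481628418) [ 569.  -315.1    3.8] [1.9 3.8 5.7]
scene tray 1822 ((530.1790161132812, 267.88433837890625), (141.87965393066406, 191.62950134277344), 6.354262828826904) [537.4 278.5   7.9] [ 1.4  3.9 19.2]
```

```bash
python3 - <<'E'
from h import *
env.goto([545,60,400],[np.pi,0,0.06])
i=env.camera_info("wrist");p,d=env.grab_frame("wrist")
cv2.imwrite("pics/w1.png",p[:,:,::-1]);np.save("pics/w1.npy",d);np.save("pics/w1T.npy",i["cam_to_world"])
print(env.current_clock(),env.current_tcp_pos(),env.current_tool_rot(),env.current_q().round(2) if hasattr(env.current_q(),'round') else env.current_q())
P=depthpts(i,d)
for n,c,z0,z1,r in [("soy",(577,-26),170,206,30),("vin",(571,77),165,192,30),("salt",(621,28),68,88,30),("spice",(440,77),95,112,35),("shk",(441,-90),5,95,35),("shktop",(441,-90),72,95,35),("cup",(580,28),30,40,110)]:
    m=(np.hypot(P[...,0]-c[0],P[...,1]-c[1])<r)&(P[...,2]>z0)&(P[...,2]<z1)
    q=P[m]
    if len(q):
        (cx,cy),rr=cv2.minEnclosingCircle(q[:,:2].astype(np.float32))
        print(n,len(q),"mean",q.mean(0).round(1),"min",q.min(0).round(1),"max",q.max(0).round(1),"circ",round(cx,1),round(cy,1),round(rr,1))
E
```

```text
2.325 [544.91062081  60.83305118 399.66271952] [-3.14142376e+00  5.72013565e-04  6.14134420e-02] [0.09 0.17 1.64 0.   1.34 0.03]
soy 676 mean [578.7 -21.5 195.6] min [564.9 -39.8 170.1] max [594.3 -10.2 202. ] circ 579.7 -25.2 15.0
vin 543 mean [573.5  79.5 184.2] min [560.2  64.4 167.1] max [587.6  92.1 187.8] circ 574.1 78.3 14.0
salt 683 mean [622.9  30.4  81.3] min [602.3   7.8  68.2] max [644.5  49.8  85.6] circ 623.6 29.0 21.3
spice 898 mean [442.1  79.7 105. ] min [419.7  58.1  95. ] max [462.5 100.7 108.4] circ 441.1 79.0 22.2
shk 822 mean [447.  -80.   61.4] min [ 423.6 -102.7    5.6] max [464.4 -68.1  91.9] circ 443.6 -88.3 21.7
shktop 364 mean [444.9 -84.8  84.7] min [ 426.4 -102.7   72.7] max [459.7 -72.3  91.9] circ 442.8 -88.9 17.2
cup 662 mean [586.5  41.1  36.3] min [539.6 -49.1  30. ] max [655.4 136.4  39.8] circ 569.9 43.2 93.7
```

View pics/w1.png

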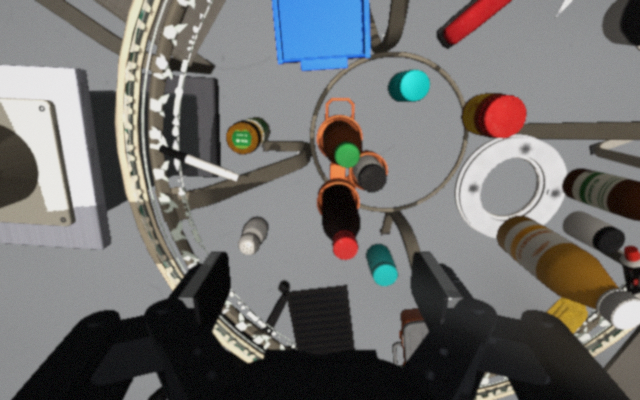

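All three views agree within a few mm: soy at about (578.5,-25.5), vinegar (573,78), salt jar (622.5,29), shaker (443,-89), spice jar (441,78). In the wrist picture, green is at (347,155), red at (345,245), the black lid at (371,177), the shaker at (253,235) and the turquoise decoys at (410,85) and (382,265). The heights match what was given. From the bottles I get a carrier pose of about (622.6,28.7) with yaw 3°, which agrees with the jar. I'll move soy first.

```bash
cat >> h.py <<'E'
SOY=(578.5,-25.5);VIN=(573,78);SALT=(622.5,29);SHK=(443,-88.7)
CY=0.053;MAT=np.array((571.5,-306.5));MY=0.193
def mat(x,y):
    c,s=np.cos(MY),np.sin(MY);return MAT+np.array([c*x-s*y,s*x+c*y])
SM=mat(0,-43);VM=mat(0,43)
def D(yaw): return [np.pi,0,yaw]
def st(msg):
    print(msg,"t",round(env.current_clock(),1),"tcp",np.round(env.current_tcp_pos(),1),"w",round(env.current_grip_width(),1),"F",np.round(env.current_contact_force(),1))
def pick(xy,z,yaw,up,force=50,opening=80,pre=60):
    env.goto([*xy,max(z+pre,up)],D(yaw))
    env.command_gripper(opening)
    env.move_straight([*xy,z],D(yaw),max_speed=150); env.wait(.15); st("at grasp")
    env.command_gripper(0,force); env.wait(.1); st("gripped")
    env.move_straight([*xy,up],max_speed=120); env.wait(.1); st("lifted")
    return env.current_grip_width()
def place(xy,z,yaw,up,opening=70,retreat=None):
    env.move_straight([*xy,up],D(yaw),max_speed=220); env.wait(.2)
    env.move_straight([*xy,z+15],D(yaw),max_speed=150)
    env.move_straight([*xy,z],D(yaw),max_speed=40); env.wait(.2); st("at place")
    env.command_gripper(opening); env.wait(.2); st("released")
    env.move_straight([*xy,retreat or up],max_speed=200)
E
python3 - <<'E'
from h import *
w=pick(SOY,6+187,CY,290)
i=env.camera_info("scene");p,d=env.grab_frame("scene");cv2.imwrite("pics/s1.png",p[:,:,::-1])
E
```

```text
at grasp t 4.1 tcp [579.3 -25.5 194.2] w 80.1 F [-0.4  0.2  0.8]
gripped t 4.8 tcp [578.8 -25.5 193.4] w 28.5 F [-0.1  0.4  5. ]
lifted t 5.8 tcp [577.9 -25.5 288.8] w 28.5 F [-0.9  0.5 -3.1]
```

View pics/s1.png

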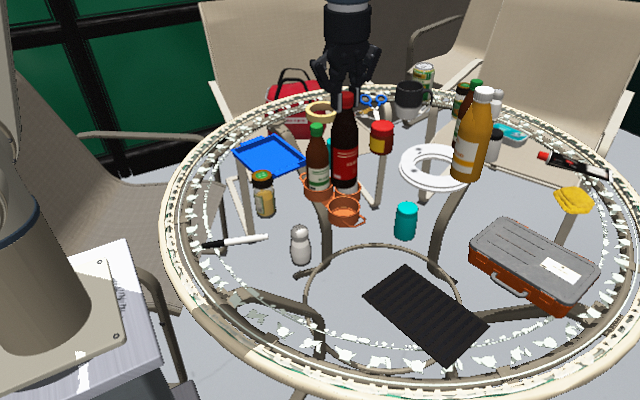

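Soy hangs straight with its cap at (348,98), and the front right cup is empty at (344,210). I'll put it on the mat and then move the vinegar.

```bash
python3 - <<'E'
from h import *
place(SM,4+187+0.5,MY,290)
w=pick(VIN,6+170,CY,280)
assert 20<w<40
i=env.camera_info("scene");p,d=env.grab_frame("scene");crop(p,200,520,50,380,1.7,"s2.png")
E
```

```text
at place t 9.1 tcp [ 579.8 -348.7  191.6] w 28.6 F [-0.1 -0.1 -1.3]
released t 9.8 tcp [ 579.7 -348.7  191.5] w 70.0 F [ 1.1 -0.3 -0. ]
at grasp t 13.3 tcp [573.7  78.1 177.2] w 80.1 F [ 0.4 -0.3  0.1]
gripped t 13.9 tcp [573.3  78.  176.5] w 27.4 F [-1.7  0.1  6.8]
lifted t 15.0 tcp [572.4  77.9 278.9] w 27.4 F [ 0.7  0.8 -3. ]
```

View pics/s2.png

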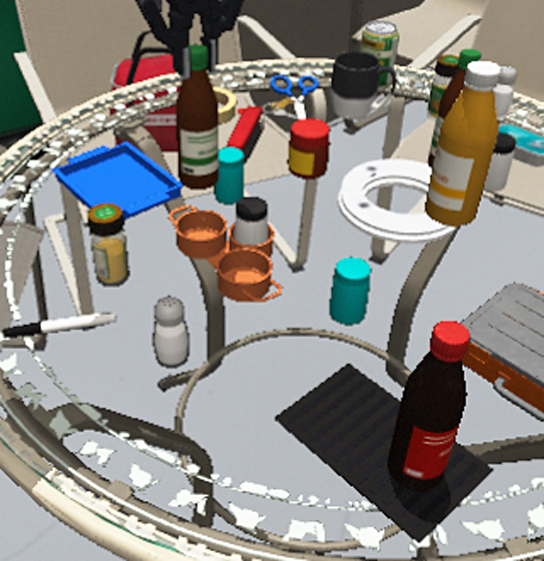

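Soy stands upright on the mat with its base at (415,475) in the crop, and the vinegar is held straight. Next I'll place the vinegar on the mat and pick up the salt jar.

```bash
python3 - <<'E'
from h import *
place(VM,4+170+0.5,MY,280)
env.goto([622.5,29,280],D(CY))
i=env.camera_info("wrist");p,d=env.grab_frame("wrist");cv2.imwrite("pics/w2.png",p[:,:,::-1])
P=depthpts(i,d)
m=(np.hypot(P[...,0]-622,P[...,1]-29)<32)&(P[...,2]>70)&(P[...,2]<90);q=P[m];print(cv2.minEnclosingCircle(q[:,:2].astype(np.float32)),len(q))
p,d=env.grab_frame("scene");crop(p,200,520,50,380,1.7,"s3.png")
E
```

```text
at place t 18.4 tcp [ 563.3 -264.4  174.6] w 27.6 F [-0.2  0.2 -0.4]
released t 19.1 tcp [ 563.3 -264.3  174.5] w 69.8 F [-0.3 -1.3  0.2]
((623.8185424804688, 29.02720069885254), 20.897193908691406) 1233
```

View pics/s3.png

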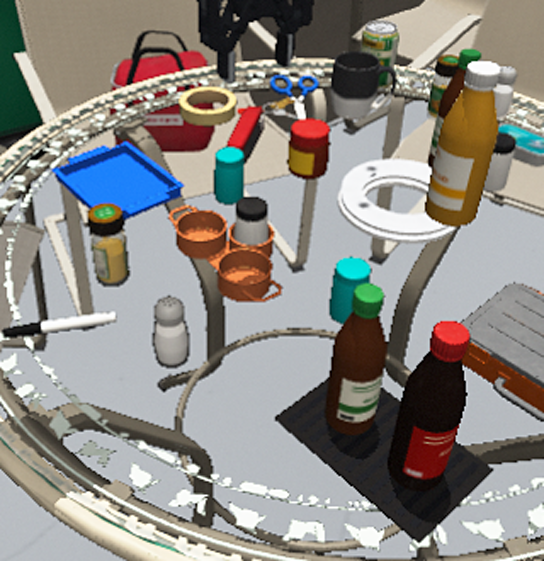

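View pics/w2.png

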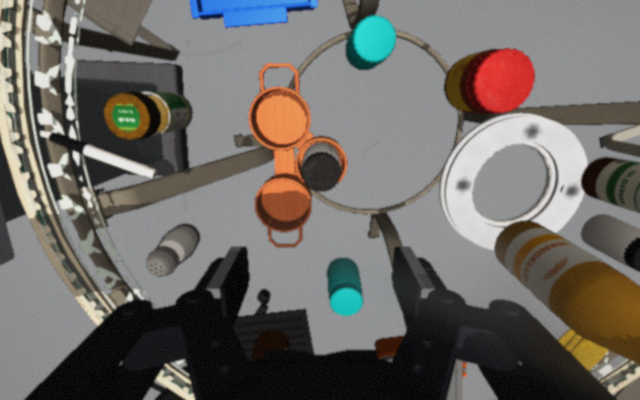

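Both bottles stand upright on the mat at (355,360) and (435,410) in the crop. The salt jar in the carrier is clear at (322,170) in the wrist view, measured at (623.8,29.0). I'll move it to the tray.

```bash
python3 - <<'E'
from h import *
w=pick((623,29),75,CY,190)
assert 36<w<50,w
place((530.8,269.5),75-6+4+0.5,CY,190,opening=80)
p,d=env.grab_frame("scene");crop(p,200,520,50,380,1.7,"s4.png")
E
```

```text
at grasp t 22.8 tcp [623.8  29.   76.2] w 80.1 F [ 0.2 -0.  -0.7]
gripped t 23.4 tcp [623.2  29.   75.8] w 44.1 F [-2.  -0.3  4.6]
lifted t 24.6 tcp [622.4  29.  188.9] w 44.4 F [ 0.4  0.7 -0.9]
at place t 27.6 tcp [530.9 269.6  73.8] w 44.4 F [-1.6  0.1  5.6]
released t 28.3 tcp [530.8 269.5  73.4] w 80.2 F [-0.7  0.4 -0.7]
```

View pics/s4.png

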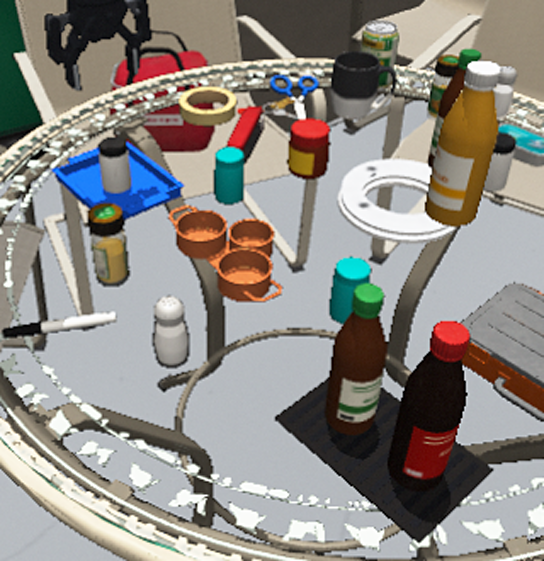

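The salt jar stands upright in the tray at (115,165) in the crop. Now the shaker.

```bash
python3 - <<'E'
from h import *
env.goto([443,-88.7,200],D(CY))
i=env.camera_info("wrist");p,d=env.grab_frame("wrist")
P=depthpts(i,d)
for z0,z1 in [(74,95),(5,60)]:
    m=(np.hypot(P[...,0]-443,P[...,1]+88.7)<32)&(P[...,2]>z0)&(P[...,2]<z1);q=P[m];print(cv2.minEnclosingCircle(q[:,:2].astype(np.float32)),len(q))
w=pick(SHK,61,CY,190,force=40)
p,d=env.grab_frame("scene");crop(p,200,520,50,380,1.7,"s5.png")
E
```

```text
((442.4769287109375, -89.17643737792969), 17.190149307250977) 1349
((442.46636962890625, -87.57096862792969), 21.253557205200195) 671
at grasp t 32.1 tcp [443.6 -88.8  61.8] w 79.8 F [-0.1 -0.5  0.2]
gripped t 32.7 tcp [442.8 -88.7  61.6] w 36.7 F [-3.3  0.2 10.7]
lifted t 34.0 tcp [442.5 -88.6 189.3] w 36.4 F [ 0.4 -0.5 -1.6]
```

View pics/s5.png

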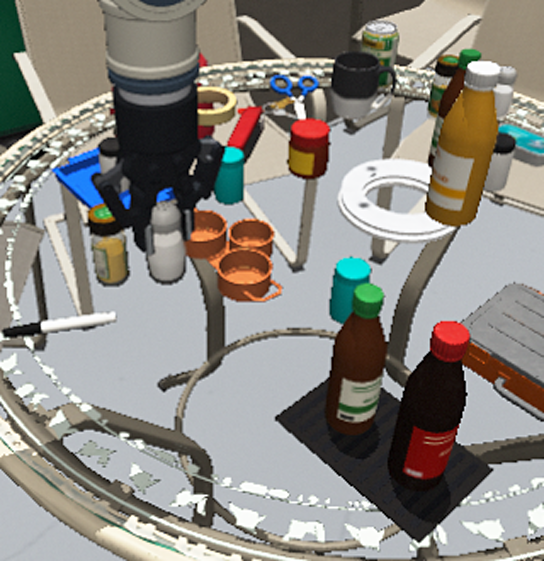

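```bash
python3 - <<'E'
from h import *
i=env.camera_info("top");p,d=env.grab_frame("top")
P=depthpts(i,d);crop(p,250,400,120,260,4,"t5.png")
h=cv2.cvtColor(p,cv2.COLOR_RGB2HSV)
m=(P[...,2]>28)&(P[...,2]<46)&(np.hypot(P[...,0]-622.6,P[...,1]-28.7)<35)&(P[...,0]>610);q=P[m];print(len(q),q.mean(0),cv2.minEnclosingCircle(q[:,:2].astype(np.float32)),q.min(0),q.max(0))
E
```

```text
68 [636.89717456  29.68758167  36.22656228] ((622.0143432617188, 29.012798309326172), 30.888282775878906) [6.10551325e+02 2.35867257e-01 2.93256598e+01] [651.99025666  59.01143536  41.50117852]
```

View pics/t5.png

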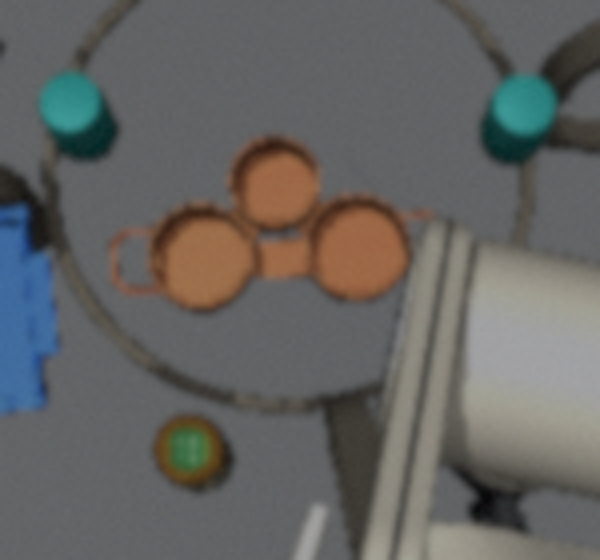

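The empty back cup at (275,183) in the crop measures (622.0,29.0) with radius about 30 mm, as it should. I'll put the shaker in.

```bash
python3 - <<'E'
from h import *
place((622.5,29),61+6+1,CY,190,opening=75,retreat=280)
env.goto([560,-60,300],D(CY))
i=env.camera_info("wrist");p,d=env.grab_frame("wrist");cv2.imwrite("pics/w6.png",p[:,:,::-1])
P=depthpts(i,d)
for z0,z1 in [(78,110)]:
    m=(np.hypot(P[...,0]-622,P[...,1]-29)<32)&(P[...,2]>z0)&(P[...,2]<z1);q=P[m];print(cv2.minEnclosingCircle(q[:,:2].astype(np.float32)),len(q),np.percentile(q[:,2],[50,95,99]))
for n,c,z0,z1 in [("soy",SM,170,206),("vin",VM,165,192)]:
    m=(np.hypot(P[...,0]-c[0],P[...,1]-c[1])<30)&(P[...,2]>z0)&(P[...,2]<z1);q=P[m]
    if len(q): print(n,c,cv2.minEnclosingCircle(q[:,:2].astype(np.float32)),len(q))
p,d=env.grab_frame("scene");crop(p,200,520,50,380,1.7,"s6.png")
E
```

```text
at place t 37.0 tcp [622.4  29.   67.9] w 36.7 F [ 0.4 -0.1 -1.2]
released t 37.7 tcp [622.5  29.   68. ] w 75.2 F [-0.1  0.2  0.8]
((622.7095336914062, 28.686962127685547), 17.264076232910156) 953 [92.52363431 95.80711634 96.47771137]
```

View pics/s6.png

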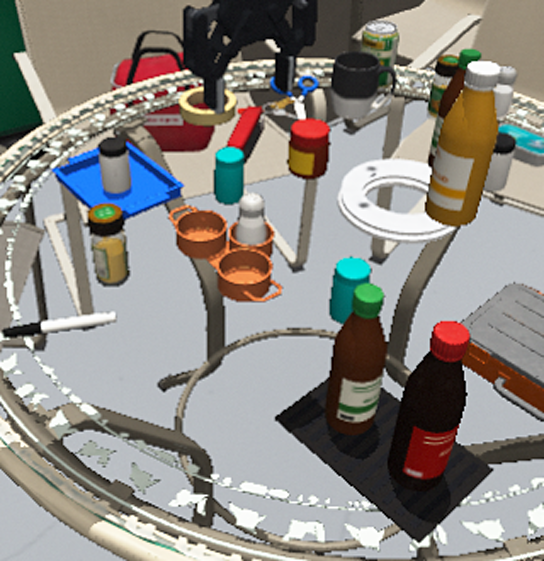

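View pics/w6.png

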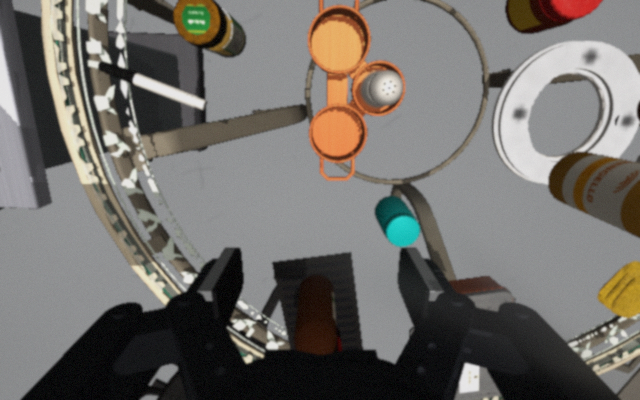

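The shaker stands centred in the back cup at (622.7,28.7) with its top at z 96, which means it is on the floor. Time to put the bottles back, vinegar first.

```bash
python3 - <<'E'
from h import *
w=pick(VM,4+170,MY,290)
assert 20<w<40,w
place((573,78),6+170+0.5,CY,290)
w=pick(SM,4+187,MY,310)
assert 20<w<40,w
place((578.7,-25.5),6+187+0.5,CY,310)
env.goto([520,60,400],D(CY))
i=env.camera_info("wrist");p,d=env.grab_frame("wrist");cv2.imwrite("pics/w7.png",p[:,:,::-1])
P=depthpts(i,d)
for n,c,z0,z1 in [("soy",(577,-26),170,206),("vin",(571,77),165,192),("spice",(440,77),95,112),("shk",(622,29),80,100)]:
    m=(np.hypot(P[...,0]-c[0],P[...,1]-c[1])<30)&(P[...,2]>z0)&(P[...,2]<z1);q=P[m]
    print(n,len(q),cv2.minEnclosingCircle(q[:,:2].astype(np.float32)),np.percentile(q[:,2],98) if len(q) else 0)
p,d=env.grab_frame("scene");crop(p,200,520,50,380,1.7,"s7.png")
i=env.camera_info("top");p,d=env.grab_frame("top");P=depthpts(i,d)
for n,c,z0,z1 in [("soy",(577,-26),170,206),("vin",(571,77),165,192),("salt",(531,269),68,90),("shk",(622,29),80,100)]:
    m=(np.hypot(P[...,0]-c[0],P[...,1]-c[1])<30)&(P[...,2]>z0)&(P[...,2]<z1);q=P[m]
    if len(q): print("top",n,len(q),cv2.minEnclosingCircle(q[:,:2].astype(np.float32)),np.percentile(q[:,2],98))
st("end")
E
```

```text
at grasp t 41.7 tcp [ 563.9 -264.6  175.2] w 79.9 F [-0.   0.4 -0.4]
gripped t 42.3 tcp [ 563.6 -264.4  174.5] w 27.4 F [-1.1  2.2  5.7]
lifted t 43.5 tcp [ 562.8 -264.1  288.9] w 26.9 F [-0.   0.9 -3.6]
at place t 47.0 tcp [573.1  78.  176.6] w 27.5 F [-0.7 -0.8  0.4]
released t 47.6 tcp [573.   78.  176.5] w 69.9 F [-0.7  0.2  0.3]
at grasp t 51.3 tcp [ 580.4 -349.1  192.4] w 80.3 F [ 0.  -0.5 -0.8]
gripped t 51.9 tcp [ 579.9 -348.8  191.4] w 28.8 F [-1.3 -0.   4.6]
lifted t 53.1 tcp [ 579.3 -348.5  308.8] w 28.7 F [-0.9 -0.  -3. ]
at place t 56.5 tcp [578.7 -25.5 193.5] w 29.1 F [-0.4 -0.5 -2.7]
released t 57.2 tcp [578.7 -25.5 193.5] w 70.1 F [ 0.7  0.1 -0.1]
soy 695 ((578.9344482421875, -25.069276809692383), 14.986654281616211) 201.4404849537625
vin 553 ((573.9298095703125, 78.13570404052734), 13.889225959777832) 186.66466418949275
spice 889 ((441.3310241699219, 79.12258911132812), 22.207048416137695) 107.33918079367591
shk 447 ((623.434814453125, 28.160106658935547), 17.316064834594727) 96.59299003998728
top soy 129 ((576.7510986328125, -25.444705963134766), 14.974727630615234) 202.95204850116718
top shk 22 ((617.9453735351562, 39.234901428222656), 11.166558265686035) 96.64363744067293
end t 58.7 tcp [520.   59.1 397.9] w 69.9 F [-0.5  0.4 -0.2]
```

View pics/s7.png

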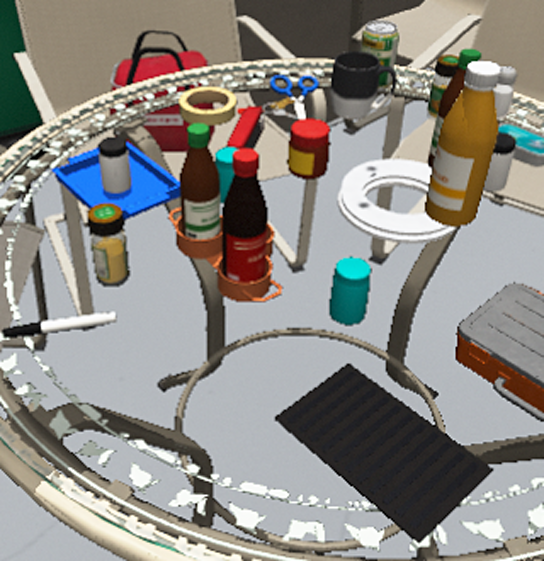

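Vinegar at (200,190) and soy at (245,225) in the crop are upright in their own cups, within about 1 mm of where they started. The salt jar at (115,165) is upright in the tray and the spice jar hasn't moved. The arm is clear, so I'll hand in.

```bash
python3 - <<'E'
from plant import env
env.hand_in(); print(env.current_clock())
E
```

```text
the job is handed in; nothing more can be done
the job is handed in; nothing more can be done
```

The job is done and handed in at about 59 s of the 126 s allowed; no verdict is reported. I stood soy and vinegar on the mat, put the salt jar in the blue tray and the shaker in the back cup, then returned each bottle to its own cup.

**Bottles:** the last wrist view had soy at (578.9, -25.1) and vinegar at (573.9, 78.1), each within about 1 mm of its start. Cap heights of 201 and 187 mm fit bottles resting on the cup floors.

**Shaker:** it is about 1 mm from the cup centre with its top at z 96–97, so it is on the floor of the cup.

**Salt jar and spice jar:** the salt jar stands upright in the tray by the scene picture. I placed it from the grasp geometry and did not measure it again in depth. The spice jar moved less than 1 mm.

**Checks that were incomplete or disagreed:** the final top view was partly hidden by the arm. It gave no usable reading for vinegar or the salt jar. Its shaker reading was about 11 mm off, but from only 22 visible points, so I relied on the wrist view. The top view's soy reading agreed within about 2 mm.

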